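# Latch the soap tray into its holder

### The job

Slide the steel soap tray along the ledge, without lifting it, straight into the mouth of the grey plastic holder beside the dish rack until its end is fully home against the holder's stop. Then turn the holder's white knob clockwise (seen from above) until it clicks past its detent, so that the steel tongue stays swung over the end of the tray. Leave everything else where it is.

Things in the scene. Friction and masses are not known exactly. Their poses are not given: they have to be found in the camera images.
- soap_tray: Loose open steel tray on the ledge, 110 long (x) x 60 wide (y) x 20 high, walls and floor 3 thick, ribbed floor, about 0.18 kg. Origin: centre of its underside; z up. Both ends are alike: either may go in first. It can be gripped from above across its 60 width and dragged, or pushed.
- holder: Grey plastic holder fixed to the ledge. Origin: on the ledge under the knob's axis; z up. Mouth towards its -x. Stop: wall 94 wide, 18 high, its face at x = -30. Each side has a guide cheek 18 high, 8 thick, from the stop to x = -61; 74 between the cheeks, so the tray has 7 spare each side. No floor: the tray stays on the ledge. Under the knob a block 56 x 56, 24 high.
- bay (a point): Where the underside centre of the tray lies when it is fully home: on the ledge, 85 towards -x from the holder's origin, axes as the holder's. The tray's length then lies along x (either way round), its leading end against the stop.
- knob_grip (a point): On the knob's upright axis, 55 above the ledge, the height to grip; turns with the knob: x along the grip bar, z up. White plastic bar 44 long (x), 13 thick (y), from 35 to 65 above the ledge, on a disc of radius 23 (31 to 36 high). Under the disc a steel tongue 14 wide, 27 to 31 above the ledge (the tray's top is at 20), reaches 46 from the axis towards this point's -x.
- latch_knob (a joint): Knob angle, rad, grows clockwise from above; hard stops at -0.1 and 1.35. Starts within 0.15 of 0 (open: tongue clear, to the holder's -y side). Latched beyond about 1.1 (at 1.2 the tongue lies along the holder's -x, over the tray's end). A ball detent between 0.19 and 1.11 resists with about 0.13 N m and, let go, throws the knob back before 0.65, onward after it.
- milk_pan: Steel milk pan, 120 across, 75 high, long handle, standing in the dish rack. Bystander. Origin: centre of its underside.
- cup_a: Melamine cup, 72 across, 75 high, in the dish rack. Bystander. Origin: centre of its underside.
- cup_b: The second melamine cup, same size, in the dish rack. Bystander. Origin: centre of its underside.
- spoon: Wooden stirring spoon, 200 long, lying in the dish rack. Bystander.
- soap_bar: Soap bar, 50 x 75 x 24 high, on the ledge. Bystander. Origin: centre of its underside.
- dish_brush: Wooden dish brush, 190 long along its x, 32 high, lying on the ledge at the right. Bystander.
- rinse_bottle: Clear bottle, 60 across, 170 high, on the far side of the ledge. Bystander. Origin: centre of its underside.
- tumbler: Glass tumbler, 72 across, 95 high, at the right of the ledge. Bystander. Origin: centre of its underside.
- dish_rack: White folding dish rack fixed on the ledge to the left, 300 (x) x 250 (y), rails to 60 high, side flap raised to 205 on its +y side; the things in it stand on its base, 10 high, and reach about 100. Origin: centre of its underside. Do not touch.
Not all that is in view belongs to the job. What is shaped like the soap_tray but blue or red is not meant.

How it is judged:
By the outcome, as a careful person would: the job done as asked, in the order asked, and still so for the second after the job is handed in, with the robot touching nothing.
It also fails if it takes over 53 s, if anything falls off the work surface, if the arm or the gripper's body presses on something with over 40 N, if the wrist force passes 120 N, or if a joint passes its speed limit or range.

### The arm

A 6-joint arm with a two-finger parallel gripper is mounted at the origin on the work surface. World frame = base frame: x ahead of the robot, y to its left, z up, the work surface at z = 0. Lengths are in mm, angles in rad, forces in N, time in s.
With the tool pointing down it reaches from about 350 to 975 mm from the base axis. Payload 4.9 kg.
Tool frame: the origin (TCP) lies midway between the tips of the shut fingers; the grasp point (between the pads) lies 19 mm behind it; z points along the fingers, y is the line along which they close (so a half turn about z gives the same grasp; the last joint's range is limited). The gripper opens to 85 mm and grips with 20 to 120 N. Pads are 22 mm wide; open, the fingers measure 114 mm over their backs; the gripper's body (76 mm by 85 mm) begins 54 mm behind the grasp point. The pads swing forward as they close: fully open they stand 13 mm farther back than shut.
Start: joints at [-1.408, 0.053, 1.613, -0, 1.476, -0.119], TCP at [173.798, -600.33, 231.304] pointing down, gripper open.
Joint ranges: [-3.01, 3.01], [-1.01, 2.22], [0.06, 2.58], [-1.02, 4.17], [0.09, 2.62], [-3.14, 3.14]. Speed limits (rad/s): [2.57, 2.57, 3.14, 3.14, 3.14, 3.14].

### API

Orientations are given as a unit quaternion [x, y, z, w].
In Python, from station import arm gives the robot as it stands.
- The arm moves only by the shell command python3 -m creep 'ROWS'. ROWS is JSON, a list of rows, each an object with "jaw": the closure, from -1 (fully open) to 1 (shut); "dp": the shift along the tool's x, y, z as a fraction of full scale, a list of three; "dr": the turn, a rotation vector about the tool's x, y, z as a fraction of full scale, a list of three. In form: [{"jaw": jaw, "dp": [x, y, z], "dr": [ax, ay, az]}, ...]. A call has 1 to 8 rows; each row shifts and turns the commanded pose from where the row before left it, along the tool's axes as they then stand; what a row does not reach is not made up. Full scale, the value 1, is 1 m for a shift and pi rad for a turn. A row lasts 1/10 s, in which the tool goes at most 50 mm and 8.59 degrees, less where a joint would pass 70% of its speed; a pose out of reach is approached as far as the arm can. A call with a number of a shift or a turn outside -1 to 1 is refused whole. A call with a gripper value outside its range is refused whole. The fingers move at their own pace and stop on an object; the grip force is fixed at half the most. Time passes only in rows, so rows that do not move let the fingers close. It gives the time, the measured TCP pose, the force, the opening and the grip force at its end, in the units of the state.
- arm.get_state(): the state, without advancing time (a new reading comes with each control period).
- arm.capture(name): name is "scene" or "top"; returns a dict with "color" (384x512x3 uint8, red, green, blue), "intrinsics" (3x3 intrinsics, pixels), "dist" ([k1, k2, p1, p2, k3] as OpenCV has them; the pictures are not rectified), "R" (3x3) and "t" (3): a world point X has camera coordinates R X + t. Camera axes: x right, y down, z forward; pixel columns grow to the right and rows downward; lengths in mm; the calibration is good to about 2 mm. A picture is of the moment at which its call begins. There is no depth.
- arm.job_done(): hands the job in; it is judged then, once.
The state is a dict: "time_s": time; "q": joint angles; "joint_velocities": joint speeds; "effort": joint torques, N m; "tcp_pos": TCP position; "eef_rot": TCP orientation; "wrist_force": force on the tool from outside, world axes, zero at the start; "wrist_torque": the same for the moment, N m; "gripper_width": finger opening in mm; "finger_force": force on a finger pad.
Only numpy, scipy, OpenCV 4.12 (cv2) and the standard library are available. Lean on these libraries where they do the work, as an engineer would, in place of code of your own. Each camera call takes 0.05 s, during which the arm holds its last target. There are 200 camera calls.

## Working session

There is one attempt and no reset: what is moved stays moved. The work goes in short steps, Python scripts to look and compute and a shell command to move; the robot and the scene stay as the last step left them, time stands still between calls to the robot, and variables do not carry over. Pictures are saved under pics/ and viewed, at most 10 in all, crops included, and the job is handed in when it is done.

```bash
ls; mkdir -p pics
cat > h.py <<'E'
import numpy as np, cv2
from station import arm
def cap(n,f=None):
    c=arm.capture(n)
    if f: cv2.imwrite(f,cv2.cvtColor(c["color"],cv2.COLOR_RGB2BGR))
    return c
def ray(c,px,z):
    K=np.array(c["intrinsics"],float);d=np.array(c["dist"],float);R=np.array(c["R"]);t=np.array(c["t"])
    p=cv2.undistortPoints(np.array(px,float).reshape(-1,1,2),K,d).reshape(-1,2)
    o=-R.T@t; D=np.c_[p,np.ones(len(p))]@R
    return o+D*((z-o[2])/D[:,2])[:,None]
def proj(c,X):
    R=np.array(c["R"]);t=np.array(c["t"],float)
    return cv2.projectPoints(np.array(X,float).reshape(-1,1,3),cv2.Rodrigues(R)[0],t,np.array(c["intrinsics"],float),np.array(c["dist"],float))[0].reshape(-1,2)
E
python3 - <<'E'
from h import *
import pickle
a=cap("top","pics/top0.png");b=cap("scene","pics/sc0.png")
pickle.dump((a,b),open("c0.pkl","wb"))
print(arm.get_state()); print(a["R"],a["t"],a["intrinsics"])
E
```

```text
pics
{'time_s': 0.1, 'q': array([-1.40799106e+00,  5.33167130e-02,  1.61412979e+00,  1.48813803e-06,
        1.47600291e+00, -1.19005949e-01]), 'joint_velocities': array([-5.26271620e-05, -2.01321325e-03, -4.73234283e-03,  1.08117409e-03,
        2.56352450e-04, -3.66010321e-04]), 'effort': array([-1.50898554e-04, -3.94906211e+01, -3.71364284e+01, -2.01501416e-04,
        3.92839414e-03, -8.85231941e-06]), 'tcp_pos': array([ 173.71691353, -599.79726817,  230.18598779]), 'eef_rot': array([ 9.90088802e-01,  1.40439675e-01, -1.95890562e-05, -9.28171775e-04]), 'wrist_force': array([ 0.08001652, -0.88124442,  0.0423714 ]), 'wrist_torque': array([ 0.02274659,  0.04228665, -0.01939144]), 'finger_force': 0.0, 'gripper_width': 85.61528163760819}
[[-0.02650634 -0.99952004  0.01603464]
 [-0.99732553  0.02534843 -0.06855101]
 [ 0.06811165 -0.01780879 -0.99751875]] [  50.11463884  598.84650724 1361.51214374] [[459.74053581   0.         252.33808575]
 [  0.         459.74053581 198.18789368]
 [  0.           0.           1.        ]]
```

View pics/top0.png

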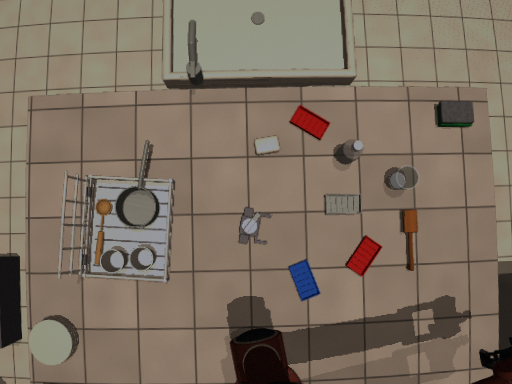

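View pics/sc0.png

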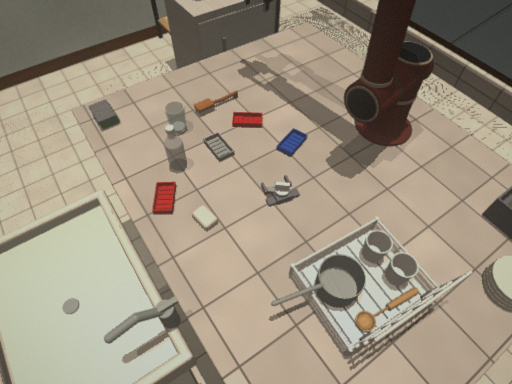

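Top view: the steel tray is at (343,204). Lookalikes are red at (309,122) and (364,256), blue at (304,280), and a black/green block at (455,113). The holder is at (250,226) with its mouth facing right. By the description I choose the grey steel tray at (343,204), and I'll check that in a crop.

Run:
```python
from h import *
im=cv2.imread("pics/top0.png")[180:270,225:375]
cv2.imwrite("pics/crop0.png",cv2.resize(im,None,fx=5.3,fy=5.3,interpolation=cv2.INTER_CUBIC))
```

```text
(no output)
```

View pics/crop0.png

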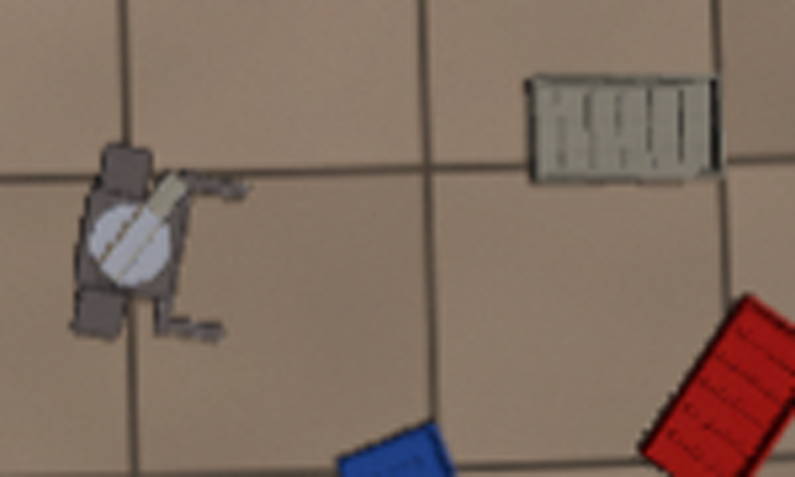

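Run:
```python
from h import *
a=cv2.imread("pics/top0.png")[200:250,232:280]; b=cv2.imread("pics/sc0.png")[170:210,255:305]
f=lambda i,k:cv2.resize(i,None,fx=k,fy=k,interpolation=cv2.INTER_CUBIC)
A=f(a,8);B=f(b,8)
H=max(A.shape[0],B.shape[0]);o=np.zeros((H,A.shape[1]+B.shape[1],3),np.uint8)
o[:A.shape[0],:A.shape[1]]=A;o[:B.shape[0],A.shape[1]:]=B
o=np.clip(o.astype(float)*1.4,0,255).astype(np.uint8)
cv2.imwrite("pics/hold.png",o);print(A.shape,B.shape)
import pickle
ca,cb=pickle.load(open("c0.pkl","rb"))
hsv=cv2.cvtColor(ca["color"],cv2.COLOR_RGB2HSV)
for n,c in(("top",ca),("scene",cb)):
    im=c["color"].astype(int)
    x0,y0,x1,y1=(318,188,368,222) if n=="top" else (198,128,240,166)
    roi=im[y0:y1,x0:x1]
    bg=np.median(roi[:3].reshape(-1,3),0)
    ch=roi[...,0]-roi[...,2]   # floor is warm; steel is grey-green
    print(n,"bg",bg)
    lab=cv2.cvtColor(c["color"],cv2.COLOR_RGB2LAB).astype(int)[y0:y1,x0:x1]
    m=(lab[...,1]<np.median(lab[:3,:,1])-3).astype(np.uint8)
    cs=cv2.findContours(m,cv2.RETR_EXTERNAL,cv2.CHAIN_APPROX_NONE)[0]
    k=max(cs,key=cv2.contourArea).reshape(-1,2)+[x0,y0]
    P=ray(c,k,20)[:,:2]
    print(cv2.minAreaRect(P.astype(np.float32)),cv2.boundingRect(k))
    print("cam",-np.array(c["R"]).T@np.array(c["t"]))
```

```text
(400, 384, 3) (320, 400, 3)
top bg [140. 121. 104.]
((576.8279418945312, -239.80162048339844), (111.04804992675781, 57.78544235229492), 88.58467864990234) (325, 194, 37, 20)
cam [ 505.83842164   59.15765141 1398.38184959]
scene bg [184.  164.5 143.5]
((580.2642822265625, -236.96371459960938), (59.36124038696289, 114.04712677001953), 0.9615225195884705) (204, 136, 28, 22)
cam [963.71373755 529.66762738 912.56148534]
```

View pics/hold.png

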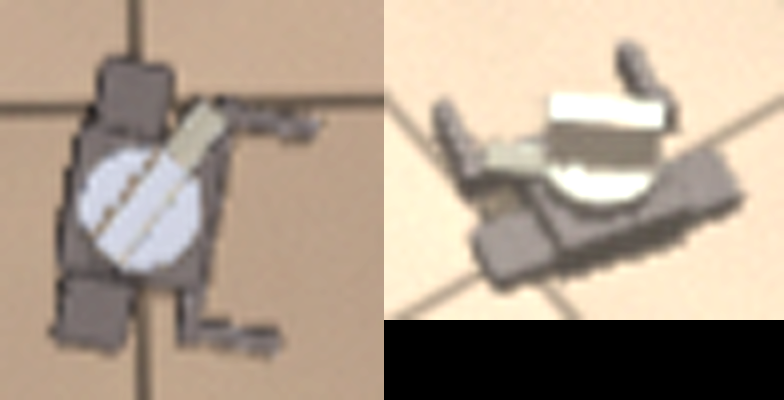

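Run:
```python
from h import *
import pickle
ca,cb=pickle.load(open("c0.pkl","rb"))
T=lambda *p:(np.array(p,float)+.5)/8-.5+[232,200]
S=lambda *p:(np.array(p,float)+.5-[384,0])/8-.5+[255,170]
def ang(v):return np.degrees(np.arctan2(v[1],v[0]))
for n,c,pts in(("top",ca,T((310,125),(272,340),(138,97),(92,313),(140,208),(210,110),(155,185),(128,222))),
             ("scene",cb,S((628,50),(443,107),(708,175),(512,252)))):
    if n=="top":
        z=[18,18,24,24,36,31,65,65]
    else: z=[18,18,24,24]
    P=np.array([ray(c,[p],h)[0] for p,h in zip(pts,z)])[:,:2]
    print(n,P.round(1).tolist())
    i,j=(0,1) if n=="top" else (1,0)
    v=P[i]-P[j]; print("cheek tips dist",np.linalg.norm(v),"-y dir",ang(v), "mid",(P[i]+P[j])/2)
    i,j=(2,3) if n=="top" else (3,2)
    v=P[i]-P[j]; print("ears dist",np.linalg.norm(v),"-y dir",ang(v),"mid",(P[i]+P[j])/2)
    if n=="top": print("tongue dir",ang(P[5]-P[4]),np.linalg.norm(P[5]-P[4]))
# disc by mask in top
lab=cv2.cvtColor(ca["color"],cv2.COLOR_RGB2LAB).astype(int)
r=lab[210:240,236:264];m=((r[...,0]>165)&(r[...,2]<129)).astype(np.uint8)
k=max(cv2.findContours(m,0,1)[0],key=cv2.contourArea)
(c0,rad)=cv2.minEnclosingCircle(k);print(c0,rad,cv2.contourArea(k),ray(ca,[np.array(c0)+[236,210]],36),ray(ca,[np.array(c0)+[236,210]],50))
mm=cv2.moments(k);print([mm['m10']/mm['m00']+236,mm['m01']/mm['m00']+210])
```

```text
top [[547.5, -18.1], [467.4, -1.6], [559.5, 46.2], [479.4, 65.5], [517.9, 46.7], [553.7, 19.7], [525.8, 41.3], [512.7, 51.4]]
cheek tips dist 81.84742327484545 -y dir -11.653424616235405 mid [507.44362258  -9.87518814]
ears dist 82.3817295480525 -y dir -13.508516168954648 mid [519.44207469  55.85805304]
tongue dir -37.077156236035904 44.83185483781344
scene [[467.7, -2.4], [547.5, -20.5], [483.0, 68.9], [568.6, 55.7]]
cheek tips dist 81.75627290098812 -y dir -12.755453232658546 mid [507.59374053 -11.44588027]
ears dist 86.6190422913498 -y dir -8.77666461289815 mid [525.79949567  62.27560516]Traceback (most recent call last):
  File "<stdin>", line 22, in <module>
ValueError: max() iterable argument is empty
```

Scene and top agree: the holder origin is about (518.7, 46.8) with yaw 78.2°, the knob is at about 0.07 rad, and the tray is at about (578.5, −238.4) with yaw about 90°. The crop shows a grey ribbed steel tray, so the choice stands. First I rotate the tool by +74°.

```bash
cat >> h.py <<'E'
from scipy.spatial.transform import Rotation as Ro
def go(x,y,z,yaw):
    s=arm.get_state();R=Ro.from_quat(s["eef_rot"]);a=np.radians(yaw)
    T=Ro.from_matrix(np.array([[np.cos(a),np.sin(a),0],[np.sin(a),-np.cos(a),0],[0,0,-1]]).T.reshape(3,3).T)
    d=np.array([x,y,z])-s["tcp_pos"]
    print("t%.1f pos"%s["time_s"],s["tcp_pos"].round(1),"yaw %.1f"%np.degrees(np.arctan2(*R.as_matrix()[[1,0],0])),"F",s["wrist_force"].round(1),"w%.1f f%.1f"%(s["gripper_width"],s["finger_force"]))
    print(" dp",(R.inv().apply(d)/1000).round(4),"dr",((R.inv()*T).as_rotvec()/np.pi).round(4),"dp after turn",(T.inv().apply(d)/1000).round(4))
E
python3 -m creep '[{"jaw":-1,"dp":[0,0,0],"dr":[0,0,-0.0456]},{"jaw":-1,"dp":[0,0,0],"dr":[0,0,-0.0456]},{"jaw":-1,"dp":[0,0,0],"dr":[0,0,-0.0456]},{"jaw":-1,"dp":[0,0,0],"dr":[0,0,-0.0456]},{"jaw":-1,"dp":[0,0,0],"dr":[0,0,-0.0456]},{"jaw":-1,"dp":[0,0,0],"dr":[0,0,-0.0456]},{"jaw":-1,"dp":[0,0,0],"dr":[0,0,-0.0456]},{"jaw":-1,"dp":[0,0,0],"dr":[0,0,-0.0456]}]'
python3 -m creep '[{"jaw":-1,"dp":[0,0,0],"dr":[0,0,-0.0456]},{"jaw":-1,"dp":[0,0,0],"dr":[0,0,0]}]'
python3 -c "
from h import *
go(578.5,-248.4,231,90)"
```

```text
time_s: 0.9
tcp_pos: [173.7, -600.0, 230.5]
eef_rot: [0.754, 0.657, 0.0, -0.001]
wrist_force: [0.9, -1.4, 0.2]
gripper_width: 85.4
finger_force: 0.0
time_s: 1.1
tcp_pos: [173.7, -600.0, 230.6]
eef_rot: [0.707, 0.707, 0.0, -0.0]
wrist_force: [0.2, -0.0, 1.1]
gripper_width: 85.5
finger_force: 0.0
t1.1 pos [ 173.7 -600.   230.6] yaw 90.0 F [ 0.2 -0.   1.1] w85.5 f0.0
 dp [ 3.516e-01  4.048e-01 -1.000e-04] dr [-0.0001 -0.0004  0.    ] dp after turn [ 3.516e-01  4.048e-01 -4.000e-04]
```

```bash
python3 -m creep '[{"jaw":-1,"dp":[0.022,0.0253,0],"dr":[0,0,0]},{"jaw":-1,"dp":[0.022,0.0253,0],"dr":[0,0,0]},{"jaw":-1,"dp":[0.022,0.0253,0],"dr":[0,0,0]},{"jaw":-1,"dp":[0.022,0.0253,0],"dr":[0,0,0]},{"jaw":-1,"dp":[0.022,0.0253,0],"dr":[0,0,0]},{"jaw":-1,"dp":[0.022,0.0253,0],"dr":[0,0,0]},{"jaw":-1,"dp":[0.022,0.0253,0],"dr":[0,0,0]},{"jaw":-1,"dp":[0.022,0.0253,0],"dr":[0,0,0]}]' >/dev/null
python3 -m creep '[{"jaw":-1,"dp":[0.022,0.0253,0],"dr":[0,0,0]},{"jaw":-1,"dp":[0.022,0.0253,0],"dr":[0,0,0]},{"jaw":-1,"dp":[0.022,0.0253,0],"dr":[0,0,0]},{"jaw":-1,"dp":[0.022,0.0253,0],"dr":[0,0,0]},{"jaw":-1,"dp":[0.022,0.0253,0],"dr":[0,0,0]},{"jaw":-1,"dp":[0.022,0.0253,0],"dr":[0,0,0]},{"jaw":-1,"dp":[0.022,0.0253,0],"dr":[0,0,0]},{"jaw":-1,"dp":[0,0,0],"dr":[0,0,0]}]' >/dev/null
python3 -c "
from h import *
go(578.5,-248.4,60,90)"
```

```text
t2.7 pos [ 555.2 -267.5  230.8] yaw 90.1 F [-0.7 -0.  -0.3] w85.5 f0.0
 dp [0.0189 0.0233 0.1709] dr [ 0.     -0.0004  0.0005] dp after turn [0.0191 0.0233 0.1708]
```

```bash
python3 -m creep '[{"jaw":-1,"dp":[0.019,0.0233,0],"dr":[0,0,0]},{"jaw":-1,"dp":[0,0,0.03],"dr":[0,0,0]},{"jaw":-1,"dp":[0,0,0.03],"dr":[0,0,0]},{"jaw":-1,"dp":[0,0,0.03],"dr":[0,0,0]},{"jaw":-1,"dp":[0,0,0.03],"dr":[0,0,0]},{"jaw":-1,"dp":[0,0,0.03],"dr":[0,0,0]},{"jaw":-1,"dp":[0,0,0.02],"dr":[0,0,0]},{"jaw":-1,"dp":[0,0,0],"dr":[0,0,0]}]' >/dev/null
python3 - <<'E'
from h import *
go(578.5,-248.4,0,90)
c=cap("top","pics/t1.png")
cv2.imwrite("pics/t1c.png",cv2.resize(cv2.imread("pics/t1.png")[170:240,300:390],None,fx=7,fy=7,interpolation=cv2.INTER_CUBIC))
E
```

```text
t3.5 pos [ 573.2 -250.2   56.9] yaw 89.9 F [-0.4  0.5 -0.4] w85.2 f0.0
 dp [0.0016 0.0057 0.0568] dr [-0.0023 -0.0012 -0.0008] dp after turn [0.0018 0.0053 0.0569]
```

View pics/t1c.png

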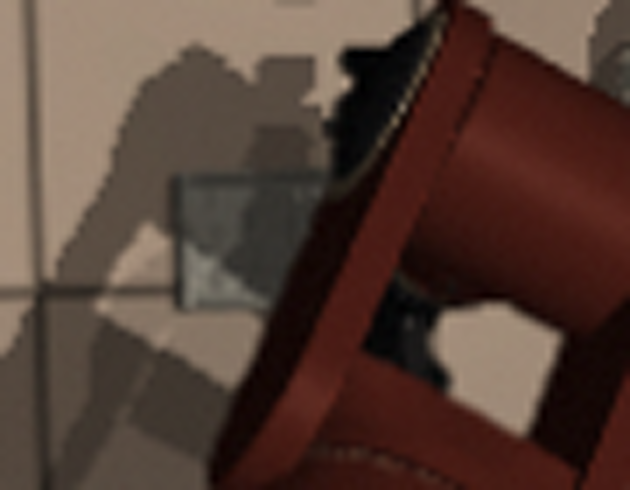

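The arm hides most of the tray. Its left end is still at crop (180,180)–(180,305), so it hasn't moved. I'll correct the x offset and descend.

```bash
python3 -m creep '[{"jaw":-1,"dp":[0.0018,0.0053,0],"dr":[-0.0023,-0.0012,0]},{"jaw":-1,"dp":[0,0,0.01],"dr":[0,0,0]},{"jaw":-1,"dp":[0,0,0.01],"dr":[0,0,0]},{"jaw":-1,"dp":[0,0,0.01],"dr":[0,0,0]},{"jaw":-1,"dp":[0,0,0],"dr":[0,0,0]},{"jaw":-1,"dp":[0,0,0],"dr":[0,0,0]}]' >/dev/null
python3 -c "
from h import *
go(578.5,-248.4,0,90)"
```

```text
t4.2 pos [ 581.6 -249.3   30.6] yaw 90.0 F [-0.6 -0.   0.3] w85.7 f0.0
 dp [ 0.001  -0.0033  0.0305] dr [0.0019 0.001  0.0001] dp after turn [ 0.0009 -0.0031  0.0306]
```

```bash
python3 -m creep '[{"jaw":-1,"dp":[0.001,-0.0033,0.006],"dr":[0.0019,0.001,0]},{"jaw":-1,"dp":[0,0,0.008],"dr":[0,0,0]},{"jaw":-1,"dp":[0,0,0.008],"dr":[0,0,0]},{"jaw":-1,"dp":[0,0,0.006],"dr":[0,0,0]},{"jaw":-1,"dp":[0,0,0],"dr":[0,0,0]},{"jaw":-1,"dp":[0,0,0],"dr":[0,0,0]}]' >/dev/null
python3 -c "
from h import *
go(578.5,-248.4,0,90)"
```

```text
t4.8 pos [ 578.6 -248.5    2.9] yaw 90.0 F [ 0.5 -0.4  0.4] w85.5 f0.0
 dp [ 0.0001 -0.0001  0.0029] dr [0.0002 0.0001 0.0001] dp after turn [ 0.0001 -0.0001  0.0029]
```

```bash
python3 -m creep '[{"jaw":0,"dp":[0,0,0.001],"dr":[0,0,0]},{"jaw":1,"dp":[0,0,0],"dr":[0,0,0]},{"jaw":1,"dp":[0,0,0],"dr":[0,0,0]},{"jaw":1,"dp":[0,0,0],"dr":[0,0,0]},{"jaw":1,"dp":[0,0,0],"dr":[0,0,0]},{"jaw":1,"dp":[0,0,0],"dr":[0,0,0]},{"jaw":1,"dp":[0,0,0],"dr":[0,0,0]}]'
```

```text
time_s: 5.45
tcp_pos: [579.4, -248.9, 3.1]
eef_rot: [0.707, 0.707, 0.0, 0.001]
wrist_force: [0.8, -0.7, 4.7]
gripper_width: 58.4
finger_force: 67.4
```

```bash
python3 -m creep '[{"jaw":1,"dp":[0.0185,-0.0114,0],"dr":[0,0,0]},{"jaw":1,"dp":[0.0185,-0.0114,0],"dr":[0,0,0]},{"jaw":1,"dp":[0.0185,-0.0114,0],"dr":[0,0,0]},{"jaw":1,"dp":[0.0185,-0.0114,0],"dr":[0,0,0]},{"jaw":1,"dp":[0.0185,-0.0114,0],"dr":[0,0,0]},{"jaw":1,"dp":[0.0185,-0.0114,0],"dr":[0,0,0]},{"jaw":1,"dp":[0.0185,-0.0114,0],"dr":[0,0,0]},{"jaw":1,"dp":[0,0,0],"dr":[0,0,0]}]'
python3 -m creep '[{"jaw":1,"dp":[0,0,0],"dr":[0,0,0.0164]},{"jaw":1,"dp":[0,0,0],"dr":[0,0,0.0164]},{"jaw":1,"dp":[0,0,0],"dr":[0,0,0.0164]},{"jaw":1,"dp":[0,0,0],"dr":[0,0,0.0164]},{"jaw":1,"dp":[0,0,0],"dr":[0,0,0]},{"jaw":1,"dp":[0,0,0],"dr":[0,0,0]}]'
python3 -c "
from h import *
go(487.9,-100.5,3,78.2)"
```

```text
time_s: 6.25
tcp_pos: [498.3, -117.4, 3.0]
eef_rot: [0.707, 0.708, 0.001, 0.0]
wrist_force: [-4.2, 5.4, 10.8]
gripper_width: 58.1
finger_force: 68.1
time_s: 6.85
tcp_pos: [499.5, -119.4, 3.0]
eef_rot: [0.776, 0.631, 0.0, 0.001]
wrist_force: [-0.1, -0.1, 7.0]
gripper_width: 58.4
finger_force: 67.7
t6.8 pos [ 499.5 -119.4    3. ] yaw 78.2 F [-0.1 -0.1  7. ] w58.4 f67.7
 dp [ 0.0162 -0.0152 -0.    ] dr [ 0.0007  0.0002 -0.    ] dp after turn [ 0.0162 -0.0152  0.    ]
```

```bash
python3 -m creep '[{"jaw":1,"dp":[0.0081,-0.0076,0],"dr":[0,0,0]},{"jaw":1,"dp":[0.0081,-0.0076,0],"dr":[0,0,0]},{"jaw":1,"dp":[0,0,0],"dr":[0,0,0]},{"jaw":1,"dp":[0,0,0],"dr":[0,0,0]},{"jaw":1,"dp":[0,0,0],"dr":[0,0,0]}]'
python3 - <<'E'
from h import *
go(487.9,-100.5,3,78.2)
a=cap("top","pics/t2.png");b=cap("scene","pics/s2.png")
f=lambda i,k:cv2.resize(i,None,fx=k,fy=k,interpolation=cv2.INTER_CUBIC)
A=f(cv2.imread("pics/t2.png")[200:255,235:285],8);B=f(cv2.imread("pics/s2.png")[140:205,240:290],8)
o=np.zeros((520,800,3),np.uint8);o[:A.shape[0],:400]=A;o[:,400:]=B
cv2.imwrite("pics/v2.png",np.clip(o*1.4,0,255).astype(np.uint8))
E
```

```text
time_s: 7.35
tcp_pos: [487.6, -99.4, 3.0]
eef_rot: [0.776, 0.631, 0.001, 0.001]
wrist_force: [-0.8, 1.4, 9.5]
gripper_width: 58.0
finger_force: 67.9
t7.3 pos [487.6 -99.4   3. ] yaw 78.2 F [-0.8  1.4  9.5] w58.0 f67.9
 dp [-0.001   0.0005 -0.    ] dr [ 0.0006 -0.0001  0.0002] dp after turn [-0.001   0.0005 -0.    ]
```

View pics/v2.png

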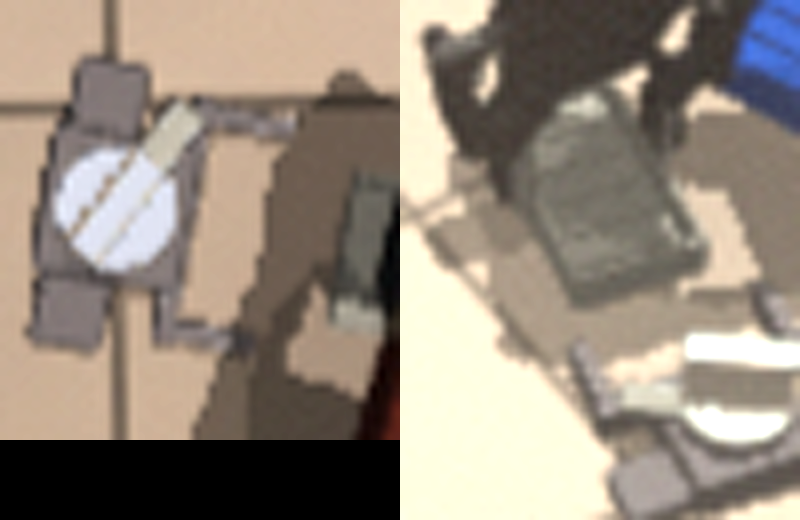

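Run:
```python
from h import *
a=cap("top");b=cap("scene")
T=lambda *p:(np.array(p,float)+.5)/8-.5+[235,200]
S=lambda *p:(np.array(p,float)+.5-[400,0])/8-.5+[240,140]
x=np.array([np.cos(np.radians(78.2)),np.sin(np.radians(78.2))]);y=np.array([-x[1],x[0]]);O=np.array([518.7,46.8])
for c,p in((a,T((357,172),(330,320),(288,125),(248,340))),(b,S((572,292),(700,243),(580,350),(768,298)))):
    for q,z in zip(p,[20,20,18,18]):
        P=ray(c,[q],z)[0,:2]; print(P.round(1),"holder frame",((P-O)@x).round(1),((P-O)@y).round(1))
```

```text
[529.1 -44.2] holder frame -86.9 -28.8
[474.  -32.4] holder frame -86.7 27.5
[547.5 -18.9] holder frame -58.4 -41.6
[467.4  -1.6] holder frame -57.9 40.4
[534.5 -44. ] holder frame -85.6 -34.1
[475.8 -35.8] holder frame -89.6 25.1
[548. -19.] holder frame -58.4 -42.1
[468.9   1.8] holder frame -54.2 39.6
```

Lateral alignment is within about 1.5 mm of the mouth's centre and the yaw matches. I'll slide in.

```bash
python3 -m creep '[{"jaw":1,"dp":[0.01,-0.001,0],"dr":[0,0,0]},{"jaw":1,"dp":[0.01,0,0],"dr":[0,0,0]},{"jaw":1,"dp":[0.01,0,0],"dr":[0,0,0]},{"jaw":1,"dp":[0.01,0,0],"dr":[0,0,0]},{"jaw":1,"dp":[0.006,0,0],"dr":[0,0,0]},{"jaw":1,"dp":[0,0,0],"dr":[0,0,0]},{"jaw":1,"dp":[0,0,0],"dr":[0,0,0]}]'
python3 -c "
from h import *
go(499.2,-46.7,3,78.2)"
```

```text
time_s: 8.25
tcp_pos: [496.3, -54.3, 3.0]
eef_rot: [0.776, 0.631, 0.001, 0.001]
wrist_force: [0.1, -0.5, 7.3]
gripper_width: 58.3
finger_force: 67.8
t8.2 pos [496.3 -54.3   3. ] yaw 78.3 F [ 0.1 -0.5  7.3] w58.3 f67.8
 dp [0.008  0.0013 0.    ] dr [0.0008 0.     0.0003] dp after turn [0.0081 0.0013 0.    ]
```

```bash
python3 -m creep '[{"jaw":1,"dp":[0.002,0,0],"dr":[0,0,0]},{"jaw":1,"dp":[0.002,0,0],"dr":[0,0,0]},{"jaw":1,"dp":[0.002,0,0],"dr":[0,0,0]},{"jaw":1,"dp":[0,0,0],"dr":[0,0,0]}]'
python3 -m creep '[{"jaw":1,"dp":[0.002,0,0],"dr":[0,0,0]},{"jaw":1,"dp":[0,0,0],"dr":[0,0,0]}]'
python3 -m creep '[{"jaw":1,"dp":[0.002,0,0],"dr":[0,0,0]},{"jaw":1,"dp":[0,0,0],"dr":[0,0,0]}]'
```

```text
time_s: 8.65
tcp_pos: [497.3, -49.3, 3.0]
eef_rot: [0.776, 0.631, 0.0, 0.002]
wrist_force: [-0.6, -3.5, 7.3]
gripper_width: 58.5
finger_force: 67.8
time_s: 8.85
tcp_pos: [497.7, -47.5, 3.0]
eef_rot: [0.776, 0.631, -0.0, 0.002]
wrist_force: [-0.2, -4.0, 8.4]
gripper_width: 58.4
finger_force: 67.8
time_s: 9.05
tcp_pos: [498.1, -45.5, 3.0]
eef_rot: [0.776, 0.631, -0.0, 0.002]
wrist_force: [-0.5, -3.6, 7.1]
gripper_width: 58.5
finger_force: 67.8
```

```bash
python3 -m creep '[{"jaw":1,"dp":[0.002,0,0],"dr":[0,0,0]},{"jaw":1,"dp":[0,0,0],"dr":[0,0,0]}]' | grep -E "tcp|force"
python3 -m creep '[{"jaw":1,"dp":[0.002,0,0],"dr":[0,0,0]},{"jaw":1,"dp":[0,0,0],"dr":[0,0,0]}]' | grep -E "tcp|force"
python3 -m creep '[{"jaw":1,"dp":[0.001,0,0],"dr":[0,0,0]},{"jaw":1,"dp":[0,0,0],"dr":[0,0,0]}]' | grep -E "tcp|force"
```

```text
tcp_pos: [498.5, -44.0, 3.0]
wrist_force: [-0.8, -5.9, 7.9]
finger_force: 67.8
tcp_pos: [498.4, -44.0, 3.0]
wrist_force: [-3.5, -13.4, 7.7]
finger_force: 67.8
tcp_pos: [498.5, -44.0, 3.0]
wrist_force: [-4.5, -18.1, 7.3]
finger_force: 67.8
```

```bash
python3 -m creep '[{"jaw":1,"dp":[0.002,0,0],"dr":[0,0,0]},{"jaw":1,"dp":[0,0,0],"dr":[0,0,0]}]' | grep -E "tcp|force|rot"
python3 -m creep '[{"jaw":-1,"dp":[0,0,0],"dr":[0,0,0]},{"jaw":-1,"dp":[0,0,0],"dr":[0,0,0]},{"jaw":-1,"dp":[0,0,0],"dr":[0,0,0]},{"jaw":-1,"dp":[-0.003,0,0],"dr":[0,0,0]},{"jaw":-1,"dp":[-0.002,0,0],"dr":[0,0,0]},{"jaw":-1,"dp":[0,0,0],"dr":[0,0,0]},{"jaw":-1,"dp":[0,0,0],"dr":[0,0,0]}]'
python3 -m creep '[{"jaw":-1,"dp":[0,0,-0.02],"dr":[0,0,0]},{"jaw":-1,"dp":[0,0,-0.03],"dr":[0,0,0]},{"jaw":-1,"dp":[0,0,-0.04],"dr":[0,0,0]},{"jaw":1,"dp":[-0.04,0,0],"dr":[0,0,0]},{"jaw":1,"dp":[-0.04,0,0],"dr":[0,0,0]},{"jaw":1,"dp":[0,0,0],"dr":[0,0,0]},{"jaw":1,"dp":[0,0,0],"dr":[0,0,0]}]'
python3 - <<'E'
from h import *
go(498.5-.2045*77,-44-.9789*77,25,78.2)
a=cap("top","pics/t3.png");b=cap("scene","pics/s3.png")
f=lambda i,k:cv2.resize(i,None,fx=k,fy=k,interpolation=cv2.INTER_CUBIC)
A=f(cv2.imread("pics/t3.png")[200:255,235:285],8);B=f(cv2.imread("pics/s3.png")[140:205,240:290],8)
o=np.zeros((520,800,3),np.uint8);o[:A.shape[0],:400]=A;o[:,400:]=B
cv2.imwrite("pics/v3.png",np.clip(o*1.4,0,255).astype(np.uint8))
E
```

```text
tcp_pos: [498.5, -44.0, 3.0]
eef_rot: [0.775, 0.632, -0.005, 0.005]
wrist_force: [-6.4, -25.1, 7.6]
finger_force: 67.8
time_s: 10.55
tcp_pos: [498.2, -43.1, 2.0]
eef_rot: [0.776, 0.631, 0.0, 0.001]
wrist_force: [-0.1, 0.3, -0.1]
gripper_width: 85.2
finger_force: 0.0
time_s: 11.25
tcp_pos: [481.6, -121.8, 92.0]
eef_rot: [0.777, 0.63, 0.0, 0.0]
wrist_force: [-0.4, 0.7, 0.3]
gripper_width: 28.2
finger_force: 0.0
t11.2 pos [ 481.6 -121.8   92. ] yaw 78.1 F [-0.4  0.7  0.3] w28.2 f0.0
 dp [0.0026 0.0005 0.067 ] dr [ 0.0004 -0.0001 -0.0006] dp after turn [0.0026 0.0006 0.067 ]
```

View pics/v3.png

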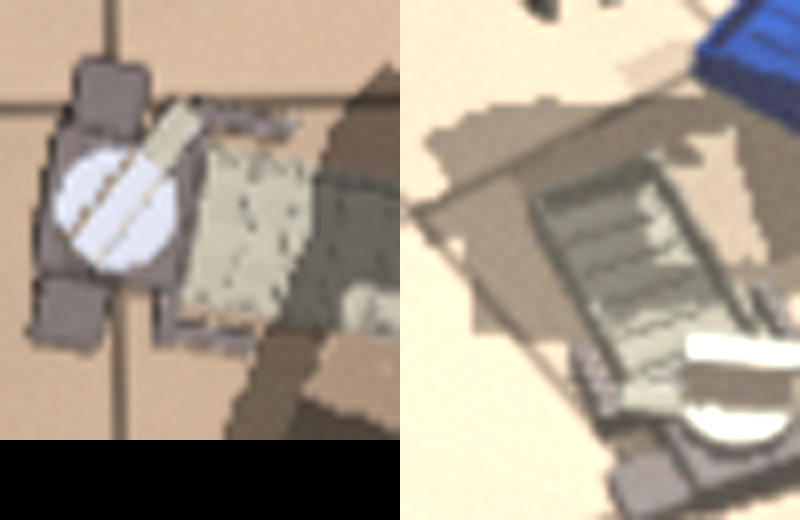

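The tray sits in the mouth with its end against the stop: in the top crop its edge runs (210,150)–(185,305) along the stop. A gentle push from behind with the fingers shut will make it flush.

```bash
python3 -m creep '[{"jaw":1,"dp":[0,0,0],"dr":[0,0,0]},{"jaw":1,"dp":[0,0,0],"dr":[0,0,0]},{"jaw":1,"dp":[0,0,0.03],"dr":[0,0,0]},{"jaw":1,"dp":[0,0,0.03],"dr":[0,0,0]},{"jaw":1,"dp":[0,0,0.022],"dr":[0,0,0]},{"jaw":1,"dp":[0,0,0],"dr":[0,0,0]},{"jaw":1,"dp":[0.01,0,0],"dr":[0,0,0]},{"jaw":1,"dp":[0.006,0,0],"dr":[0,0,0]}]' 
python3 -m creep '[{"jaw":1,"dp":[0.002,0,0],"dr":[0,0,0]},{"jaw":1,"dp":[0.002,0,0],"dr":[0,0,0]},{"jaw":1,"dp":[0.002,0,0],"dr":[0,0,0]},{"jaw":1,"dp":[0,0,0],"dr":[0,0,0]}]'
```

```text
time_s: 12.15
tcp_pos: [486.6, -105.3, 11.7]
eef_rot: [0.776, 0.631, 0.001, 0.002]
wrist_force: [-0.2, -0.6, 1.0]
gripper_width: -0.3
finger_force: 0.0
time_s: 12.55
tcp_pos: [487.2, -102.8, 11.7]
eef_rot: [0.775, 0.631, -0.001, 0.004]
wrist_force: [-3.3, -9.7, 1.9]
gripper_width: 0.1
finger_force: 5.4
```

```bash
python3 -m creep '[{"jaw":1,"dp":[0.002,0,0],"dr":[0,0,0]},{"jaw":1,"dp":[0.002,0,0],"dr":[0,0,0]},{"jaw":1,"dp":[0,0,0],"dr":[0,0,0]}]'|grep -E "tcp|force"
python3 -m creep '[{"jaw":1,"dp":[-0.01,0,0],"dr":[0,0,0]},{"jaw":1,"dp":[-0.02,0,0],"dr":[0,0,0]},{"jaw":1,"dp":[0,0,-0.04],"dr":[0,0,0]},{"jaw":-1,"dp":[0,0,-0.04],"dr":[0,0,0]},{"jaw":-1,"dp":[0,0,-0.045],"dr":[0,0,0]},{"jaw":-1,"dp":[0,0,0],"dr":[0,0,0]},{"jaw":-1,"dp":[0,0,0],"dr":[0,0,0]}]'|grep -E "tcp|force"
python3 - <<'E'
from h import *
import pickle
go(518.7,46.8,130,0)
b=cap("scene")
# knob bar: bright white in scene -> bar top face (z=65) centroid
g=b["color"].min(2)[170:210,255:305]
m=(g>225).astype(np.uint8)
n,l,s,c=cv2.connectedComponentsWithStats(m)
for i in range(1,n):
    if s[i,4]>5:
        ys,xs=np.where(l==i);r=cv2.minAreaRect(np.c_[xs,ys].astype(np.float32))
        print(s[i].tolist(),c[i]+[255,170],ray(b,[c[i]+[255,170]],65)[0].round(1),ray(b,cv2.boxPoints(r)+[255,170],65)[:,:2].round(1).tolist())
E
```

```text
tcp_pos: [487.3, -102.6, 11.8]
wrist_force: [-6.1, -24.7, 2.1]
finger_force: 12.7
tcp_pos: [482.0, -125.6, 137.1]
wrist_force: [1.0, -0.0, -1.6]
finger_force: 0.0
t13.6 pos [ 482.  -125.6  137.1] yaw 78.2 F [ 1.  -0.  -1.6] w57.5 f0.0
 dp [0.1762 0.0006 0.007 ] dr [ 0.0016 -0.001   0.4345] dp after turn [ 0.0367 -0.1724  0.0071]
```

Run:
```python
from h import *
import pickle
ca,cb=pickle.load(open("c0.pkl","rb"))
T=lambda *p:(np.array(p,float)+.5)/8-.5+[232,200]
S=lambda *p:(np.array(p,float)+.5-[384,0])/8-.5+[255,170]
P=ray(cb,S((548,93),(663,97),(663,130),(550,123)),65)[:,:2];print(P.round(1).tolist(),P.mean(0));
v=P[1]-P[0];print(np.degrees(np.arctan2(v[1],v[0])),np.linalg.norm(v))
P=ray(ca,T((155,160),(95,235),(120,260),(187,185)),65)[:,:2];print(P.round(1).tolist(),P.mean(0))
for v in(P[0]-P[1],P[3]-P[2]):print(np.degrees(np.arctan2(v[1],v[0])))
print(ray(ca,T((140,208)),36))
```

```text
[[532.1, 25.3], [496.6, 51.4], [506.3, 63.9], [540.0, 37.3]] [518.72664952  44.47637103]
143.66732032529055 44.03295756755658
[[534.9, 41.1], [508.3, 63.5], [499.1, 54.7], [525.5, 29.7]] [516.9540203   47.23092803]
-40.16556523043146
-43.309782474060015
[[517.92110303  46.68149566  36.        ]]
```

```bash
python3 -m creep '[{"jaw":-1,"dp":[0.03,0,0],"dr":[0,0,0]},{"jaw":-1,"dp":[0.03,0,0],"dr":[0,0,0]},{"jaw":-1,"dp":[0.03,0,0],"dr":[0,0,0]},{"jaw":-1,"dp":[0.03,0,0],"dr":[0,0,0]},{"jaw":-1,"dp":[0.03,0,0],"dr":[0,0,0]},{"jaw":-1,"dp":[0.026,0,0],"dr":[0,0,0]},{"jaw":-1,"dp":[0,0,0],"dr":[0,0,0]}]' >/dev/null
python3 -m creep '[{"jaw":-1,"dp":[0,0,0],"dr":[0,0,-0.044]},{"jaw":-1,"dp":[0,0,0],"dr":[0,0,-0.044]},{"jaw":-1,"dp":[0,0,0],"dr":[0,0,-0.044]},{"jaw":-1,"dp":[0,0,0],"dr":[0,0,-0.044]},{"jaw":-1,"dp":[0,0,0],"dr":[0,0,-0.044]},{"jaw":-1,"dp":[0,0,0],"dr":[0,0,-0.044]},{"jaw":-1,"dp":[0,0,0],"dr":[0,0,-0.044]},{"jaw":-1,"dp":[0,0,0],"dr":[0,0,-0.044]}]' >/dev/null
python3 -m creep '[{"jaw":-1,"dp":[0,0,0],"dr":[0,0,0]},{"jaw":-1,"dp":[0,0,0],"dr":[0,0,0]}]' >/dev/null
python3 -c "
from h import *
go(518.2,46.3,41,141.5)"
```

```text
t15.3 pos [516.   46.6 133.7] yaw 141.4 F [ 0.4  1.2 -0.2] w85.2 f0.0
 dp [-0.0019  0.0012  0.0927] dr [-0.0004 -0.0002 -0.0007] dp after turn [-0.0019  0.0011  0.0927]
```

```bash
python3 -m creep '[{"jaw":-1,"dp":[-0.0019,0.0012,0],"dr":[0,0,0]},{"jaw":-1,"dp":[0,0,0.025],"dr":[0,0,0]},{"jaw":-1,"dp":[0,0,0.025],"dr":[0,0,0]},{"jaw":-1,"dp":[0,0,0.02],"dr":[0,0,0]},{"jaw":-1,"dp":[0,0,0.01],"dr":[0,0,0]},{"jaw":-1,"dp":[0,0,0.01],"dr":[0,0,0]},{"jaw":-1,"dp":[0,0,0],"dr":[0,0,0]},{"jaw":-1,"dp":[0,0,0],"dr":[0,0,0]}]' 
python3 -c "
from h import *
go(518.2,46.3,41,141.5)"
```

```text
time_s: 16.1
tcp_pos: [519.8, 46.7, 45.7]
eef_rot: [0.329, 0.944, 0.0, 0.001]
wrist_force: [0.4, -0.6, 0.1]
gripper_width: 85.4
finger_force: 0.0
t16.1 pos [519.8  46.7  45.7] yaw 141.6 F [ 0.4 -0.6  0.1] w85.4 f0.0
 dp [ 0.001  -0.0013  0.0047] dr [0.0003 0.0007 0.0003] dp after turn [ 0.001  -0.0013  0.0047]
```

```bash
python3 -m creep '[{"jaw":-1,"dp":[0.001,-0.0013,0.004],"dr":[0,0,0]},{"jaw":0,"dp":[0,0,0],"dr":[0,0,0]},{"jaw":0.5,"dp":[0,0,0],"dr":[0,0,0]},{"jaw":1,"dp":[0,0,0],"dr":[0,0,0]},{"jaw":1,"dp":[0,0,0],"dr":[0,0,0]},{"jaw":1,"dp":[0,0,0],"dr":[0,0,0]},{"jaw":1,"dp":[0,0,0],"dr":[0,0,0]},{"jaw":1,"dp":[0,0,0],"dr":[0,0,0]}]' 
python3 -m creep '[{"jaw":1,"dp":[0,0,0],"dr":[0,0,0]},{"jaw":1,"dp":[0,0,0],"dr":[0,0,0]}]' 
python3 -c "
from h import *
go(518.2,46.3,41,141.5);print(arm.get_state()['wrist_torque'])"
```

```text
time_s: 16.9
tcp_pos: [517.1, 45.4, 41.4]
eef_rot: [0.329, 0.944, -0.001, 0.0]
wrist_force: [-4.2, -3.7, 4.6]
gripper_width: 11.8
finger_force: 59.6
time_s: 17.1
tcp_pos: [517.1, 45.4, 41.4]
eef_rot: [0.329, 0.944, -0.001, 0.0]
wrist_force: [-4.1, -3.8, 4.8]
gripper_width: 11.8
finger_force: 59.6
t17.1 pos [517.1  45.4  41.4] yaw 141.6 F [-4.1 -3.8  4.8] w11.8 f59.6
 dp [-0.0003  0.0014  0.0004] dr [-0.0008  0.0003  0.0005] dp after turn [-0.0003  0.0014  0.0004]
[-0.55065183  0.65033121 -0.01914154]
```

```bash
python3 -m creep '[{"jaw":1,"dp":[0,-0.0014,0],"dr":[0,0,0]},{"jaw":1,"dp":[0,0,0],"dr":[0,0,0.03]},{"jaw":1,"dp":[0,0,0],"dr":[0,0,0.03]},{"jaw":1,"dp":[0,0,0],"dr":[0,0,0.03]},{"jaw":1,"dp":[0,0,0],"dr":[0,0,0.03]},{"jaw":1,"dp":[0,0,0],"dr":[0,0,0.03]},{"jaw":1,"dp":[0,0,0],"dr":[0,0,0]},{"jaw":1,"dp":[0,0,0],"dr":[0,0,0]}]' 
python3 -c "
from h import *
go(517.1,45.4,41.4,75);print(arm.get_state()['wrist_torque'])"
```

```text
time_s: 17.9
tcp_pos: [517.1, 45.3, 41.4]
eef_rot: [0.54, 0.842, 0.0, 0.001]
wrist_force: [-0.6, -1.1, 7.5]
gripper_width: 11.9
finger_force: 60.6
t17.9 pos [517.1  45.3  41.4] yaw 114.7 F [-0.6 -1.1  7.5] w11.9 f60.6
 dp [0.0001 0.     0.    ] dr [7.000e-04 2.000e-04 2.205e-01] dp after turn [ 0.0001 -0.0001  0.    ]
[-0.07530352  0.06833766  0.05137178]
```

```bash
python3 -m creep '[{"jaw":1,"dp":[0,0,0],"dr":[0,0,0.032]},{"jaw":1,"dp":[0,0,0],"dr":[0,0,0.032]},{"jaw":1,"dp":[0,0,0],"dr":[0,0,0.032]},{"jaw":1,"dp":[0,0,0],"dr":[0,0,0.032]},{"jaw":1,"dp":[0,0,0],"dr":[0,0,0.032]},{"jaw":1,"dp":[0,0,0],"dr":[0,0,0.032]},{"jaw":1,"dp":[0,0,0],"dr":[0,0,0.028]},{"jaw":1,"dp":[0,0,0],"dr":[0,0,0]}]' >/dev/null
python3 -m creep '[{"jaw":1,"dp":[0,0,0],"dr":[0,0,0]},{"jaw":1,"dp":[0,0,0],"dr":[0,0,0]}]' >/dev/null
python3 -c "
from h import *
go(517.1,45.4,41.4,75);print(arm.get_state()['wrist_torque'])"
```

```text
t18.9 pos [517.3  45.3  41.4] yaw 75.1 F [1.2 0.4 2. ] w11.7 f59.6
 dp [ 0.     -0.0002 -0.    ] dr [ 0.0008 -0.0001  0.0004] dp after turn [ 0.     -0.0002 -0.    ]
[ 0.0890684  -0.28805094 -0.03904547]
```

```bash
python3 -m creep '[{"jaw":-1,"dp":[0,0,0],"dr":[0,0,0]},{"jaw":-1,"dp":[0,0,0],"dr":[0,0,0]},{"jaw":-1,"dp":[0,0,0],"dr":[0,0,0]},{"jaw":-1,"dp":[0,0,0],"dr":[0,0,0]},{"jaw":-1,"dp":[0,0,-0.02],"dr":[0,0,0]},{"jaw":-1,"dp":[0,0,-0.04],"dr":[0,0,0]},{"jaw":-1,"dp":[0,0,-0.05],"dr":[0,0,0]},{"jaw":-1,"dp":[0,0,-0.05],"dr":[0,0,0]}]'
python3 -m creep '[{"jaw":-1,"dp":[-0.04,0,0],"dr":[0,0,0]},{"jaw":-1,"dp":[-0.04,0,0],"dr":[0,0,0]},{"jaw":-1,"dp":[-0.04,0,0],"dr":[0,0,0]},{"jaw":-1,"dp":[-0.04,0,0],"dr":[0,0,0]},{"jaw":-1,"dp":[-0.04,0,0],"dr":[0,0,0]},{"jaw":-1,"dp":[-0.04,0,0],"dr":[0,0,0]},{"jaw":-1,"dp":[-0.04,0,0],"dr":[0,0,0]},{"jaw":-1,"dp":[0,0,0],"dr":[0,0,0]}]'
python3 - <<'E'
from h import *
a=cap("top","pics/t4.png");b=cap("scene","pics/s4.png")
f=lambda i,k:cv2.resize(i,None,fx=k,fy=k,interpolation=cv2.INTER_CUBIC)
A=f(cv2.imread("pics/t4.png")[200:255,235:285],8);B=f(cv2.imread("pics/s4.png")[140:205,240:290],8)
o=np.zeros((520,800,3),np.uint8);o[:A.shape[0],:400]=A;o[:,400:]=B
cv2.imwrite("pics/v4.png",np.clip(o*1.4,0,255).astype(np.uint8))
E
```

```text
time_s: 19.7
tcp_pos: [515.7, 45.3, 201.9]
eef_rot: [0.793, 0.609, -0.0, 0.0]
wrist_force: [2.1, 0.1, 0.6]
gripper_width: 85.6
finger_force: 0.0
time_s: 20.5
tcp_pos: [442.7, -228.7, 201.1]
eef_rot: [0.795, 0.606, -0.0, 0.001]
wrist_force: [0.4, 0.5, -0.0]
gripper_width: 85.3
finger_force: 0.0
```

View pics/v4.png

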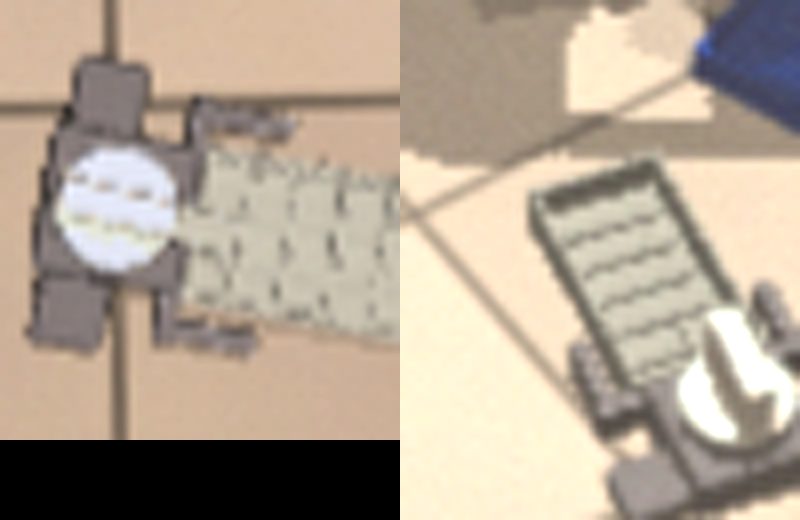

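The tongue now lies over the tray's end (top crop about (200,225)). The bar is aligned with the tray, at about 1.2 to 1.25 rad, and the tray is against the stop. The robot is clear of everything, so I'm handing in.

```bash
python3 -c "
from station import arm
print(arm.job_done())"
```

```text
the job is handed in; nothing more can be done
None
```

The soap tray is fully home against the holder's stop and the knob is turned past its detent, with the tongue over the tray's end; I handed the job in at about 20.6 s, and no verdict came back.

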